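Rock the angle gauge on the cast glass block to the mark

ROBOT

A 7-joint arm with a two-finger parallel gripper is mounted at the origin on the work surface. World frame = base frame: x ahead of the robot, y to its left, z up, the work surface at z = 0. Lengths are in m, angles in rad, forces in N, time in s.
With the tool pointing down it reaches from about 0.4 to 0.85 m from the base axis. Payload 10.4 kg.
Tool frame: the origin (TCP) lies at the very end of the fingers, on their centre line; the grasp point (between the pads) lies 19 mm behind it (manip.grip_depth is the distance from the TCP to the grasp point, in m); z points along the fingers, y is the direction in which the jaws open and shut (so a half turn about z gives the same grasp; the last joint's range is limited). The gripper opens to 85 mm and grips with 20 to 120 N. Pads are 22 mm wide; open, the fingers measure 114 mm over their backs; the gripper's body (76 mm by 85 mm) begins 54 mm behind the grasp point. The pads swing forward as they close: fully open they stand 13 mm farther back than shut.
Start: joints at [1.152, 0.332, -0.065, 1.46, 0.022, 1.35, -0.088], TCP at [0.241, -0.577, 0.231] pointing down, gripper open.
Joint ranges: [-2.6, 2.6], [-0.5, 2.12], [-1.47, 1.34], [0.16, 2.42], [-1.27, 4.41], [0.06, 2.06], [-2.6, 2.6]. Speed limits (rad/s): [2.22, 2.22, 2.79, 2.79, 3.14, 3.14, 3.14].

INTERFACE

Orientations are given as a unit quaternion [x, y, z, w].
In Python, from workcell import manip gives the robot as it stands.
- The arm moves only by the tool step_arm, never from a script. Its argument "motion" is a list of rows, each a list of 6 numbers: the shift along the tool's x, y, z in mm, then the turn, a rotation vector about the tool's x, y, z in degrees. A call has 1 to 20 rows; each row shifts and turns the pose as measured when the row begins, along the tool's axes as they then stand; what a row does not reach is not made up. A row lasts 1/8 s, in which the tool goes at most 62.5 mm and 10.7 degrees, less where a joint would pass 70% of its speed; a pose out of reach is approached as far as the arm can. A call with a gripper value outside its range is refused whole. "jaw" is the finger opening in mm, from 0 to 85.4, set as the call begins (left out, the last holds). The fingers move at their own pace and stop on an object; "force" is the grip in N (left out, the last holds). Time passes only in rows, so rows that do not move let the fingers close. It gives the time, the measured TCP pose, the force and the opening at its end, in the units of the state.
- manip.get_obs(): the state, without advancing time (a new reading comes with each control period).
- manip.camera(name): name is "side" or "top"; returns the picture (420x560x3 uint8, blue, green, red); there is no depth.
- manip.camera_info(name): a dict with "camera_matrix" (3x3 intrinsics, pixels), "R" (3x3) and "t" (3): a world point X has camera coordinates R X + t. Camera axes: x right, y down, z forward; pixel columns grow to the right and rows downward; lengths in m; the calibration is good to about 2 mm. A picture is of the moment at which its call begins. camera_info takes no time and is no camera call.
- manip.hand_in(): hands the job in, once; it reports no verdict.
The state is a dict: "clock": time; "joint_pos": joint angles; "joint_velocities": joint speeds; "tau": joint torques, N m; "position": TCP position; "ee_rot": TCP orientation; "ft_force": force on the tool from outside, world axes, zero at the start; "torque": the same for the moment, N m; "grip_width": opening from 0.0 (shut) to 1.0 (fully open).
Only numpy, scipy, OpenCV 4.12 (cv2) and the standard library are available. Lean on these libraries where they do the work, as an engineer would, in place of code of your own. Each camera call takes 0.05 s, during which the arm holds its last target.

TASK

Pull the red angle gauge straight up out of the grips of its charging dock, carry it to the lumpy green glass block and stand its foot upright on the block's rounded crown, the middle of the foot over the crown. Then, keeping the foot lightly on the crown and the dial in its upright plane, rock the gauge sideways until its swinging pointer settles on the middle of the bright green mark on the dial, so that the cutting angle can be traced. Finish while holding it there: still gripped, still resting lightly on the glass, pointer still on the mark, and the glassware and other things on the table left alone.

Things in the scene. Friction and masses are not known exactly. Their poses are not given: they have to be found in the camera images.
- gauge: Loose angle gauge, 0.26 to 0.4 kg: white disc dial in a red frame 106 mm wide (y), 14 mm thick (x), on an aluminium foot 90 (y) x 24 (x) x 22 mm, black rubber grip bar on top, 170 mm high in all. Origin: centre of the foot's flat underside; x = dial normal, y along the foot, z up. Starts upright in the dock, x pointing away from the robot within 0.35 rad. Both dial faces show pointer and mark.
- gauge_grip (a point): Centre of the gauge's rubber grip bar, 152 mm above the underside of the foot. The bar is 20 mm thick along gauge x (the way to pinch it from above), 56 mm long along y and 36 mm high (134 to 170 mm above the underside).
- gauge_foot (a point): Centre of the flat underside of the gauge's foot (the gauge's origin).
- pointer (a joint): Angle of the black swinging pointer, rad about gauge +x, 0 when along the gauge's -z. A lightly damped pendulum that hangs plumb and settles in about a second: with the gauge rolled by A about its own +x from upright it reads -A. Pivot 84 mm above the foot's underside, tip 37 mm from the pivot.
- mark (a joint): Angle of the green mark on the dial, same zero and sense as the pointer; preset between -0.36 and -0.18 rad, stays put. To bring the pointer onto it, roll the gauge about its +x by minus this value: its top leans to its own -y (the robot's right). The mark is a tab 7 mm wide, 13 mm long, centred 37.5 mm from the pivot.
- pointer_tip (a point): Tip of the pointer.
- mark_tab (a point): Centre of the green mark tab.
- dock: Black charging dock fixed to the table, 54 (x) x 128 (y) x 33 mm, origin at the centre of its underside, slot along y. The gauge's foot stands 21 mm deep in the slot (floor 12 mm above the table; play 1.5 mm each side in x, 3 mm in y). A sprung ball at each end of the slot sits in a groove of the foot and lets go at roughly 5 to 10 N of upward pull.
- pad: Grey springy pad fixed to the table, 100 x 140 x 12 mm, carrying the glass block. Origin at the centre of its underside; x along the block's crown, y across it.
- glass_block: Green cast glass block, 70 (x) x 110 (y) mm, on the pad, top uneven: central rounded crown along x (radius 12 mm, top 70 mm above the table), lower lumps either side (49 and 46 mm), rest 40 mm high. It yields only straight down: starts at 1 N, then 0.9 N per mm, up to 9 mm. A centred foot clears the lumps at all tilts needed.
- block_crown (a point): Middle of the top of the block's crown, where the gauge's foot is to rest.
- tumbler_blue: Blue glass tumbler, 54 mm wide, 85 mm high, origin under its centre. Leave alone.
- tumbler_violet: Violet glass tumbler, 56 mm wide, 90 mm high, origin under its centre. Leave alone.
- tumbler_amber: Amber glass tumbler, 50 mm wide, 80 mm high, origin under its centre. Leave alone.
- coffee_mug: White mug, 80 mm wide, 85 mm high, origin under its centre. Leave alone.
- phone: Black phone lying flat, 75 x 150 x 9 mm. Leave alone.
- jam_jar: Amber jar with red lid, 70 mm wide, 90 mm high. Leave alone.

How it is judged:
By the outcome, as a careful person would: the job done as asked, in the order asked, and still so for the second after the job is handed in, while the arm keeps its last pose, push and grip.
It also fails if it takes over 43 s, if anything falls off the work surface, if the arm or the gripper's body presses on something with over 40 N, if the wrist force passes 120 N, or if a joint passes its speed limit or range.

## Working session

There is one attempt and no reset: what is moved stays moved. The work goes in short steps, Python scripts to look and compute and a tool call to move; the robot and the scene stay as the last step left them, time stands still between calls to the robot, and variables do not carry over. Pictures are saved under pics/ and viewed, and the job is handed in when it is done.

Besides the shell and the picture viewer there is one more tool, called as name([rows], argument=value, ...), one row to a line, values as JSON. step_arm: Moves the arm, as the interface text tells. Its arguments: {"type":"object","properties":{"motion":{"type":"array"},"jaw":{"type":"number"},"force":{"type":"number"}},"required":["motion"]}

```bash
mkdir -p pics; ls
python3 - <<'E'
from workcell import manip
import cv2
o=manip.get_obs()
for k,v in o.items(): print(k,v)
print(manip.grip_depth)
for n in("side","top"):
    i=manip.camera_info(n);print(n,i)
    cv2.imwrite(f"pics/{n}0.png",manip.camera(n))
E
```

```text
pics
clock 0.0
joint_pos [ 1.15240481  0.33287264 -0.06468767  1.46095688  0.02163725  1.34991108
 -0.08853571]
joint_velocities [-0.00065856  0.00014924  0.00099251  0.00025526 -0.00122707 -0.00014207
  0.00065634]
tau [ 8.18339340e-04 -6.25458741e+01  4.96868638e-02 -3.91610670e+01
  1.62232609e-02  9.98530712e-03 -5.74122441e-05]
position [ 0.240789   -0.57633672  0.23050801]
ee_rot [ 9.80483954e-01  1.96597785e-01 -1.95647928e-04 -6.98920734e-04]
ft_force [-0.41339662  0.03879833  0.28233746]
torque [ 0.02339201 -0.03380201  0.02876252]
grip_width 0.9954304864086564
0.0187
side {'camera_matrix': array([[415.33416974,   0.        , 280.819819  ],
       [  0.        , 415.33416974, 219.27612246],
       [  0.        ,   0.        ,   1.        ]]), 'R': array([[-9.18375514e-01, -3.95709500e-01, -6.38187246e-04],
       [-2.73616631e-01,  6.36181838e-01, -7.21392132e-01],
       [ 2.85867723e-01, -6.62334251e-01, -6.92526523e-01]]), 't': array([0.47097344, 0.23658533, 1.13253394])}
top {'camera_matrix': array([[475.25013474,   0.        , 285.00600374],
       [  0.        , 475.25013474, 213.37650455],
       [  0.        ,   0.        ,   1.        ]]), 'R': array([[ 0.00714638, -0.99978559, -0.01943464],
       [-0.99467146, -0.00510823, -0.10296885],
       [ 0.1028475 ,  0.02006694, -0.9944947 ]]), 't': array([0.00245952, 0.53819414, 1.40605795])}
```

View pics/side0.png

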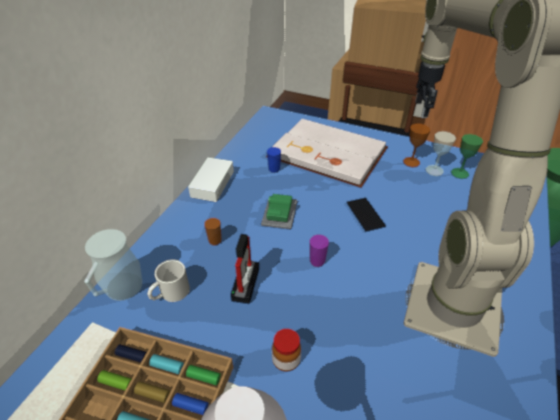

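View pics/top0.png

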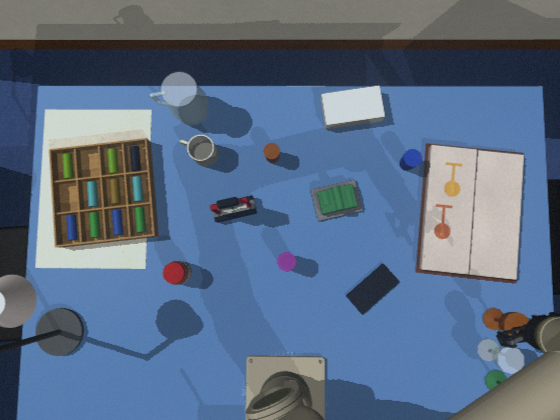

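Run:
```python
import cv2
s=cv2.imread("pics/side0.png");t=cv2.imread("pics/top0.png")
def c(im,x0,y0,w,h,k,f): cv2.imwrite(f,cv2.resize(im[y0:y0+h,x0:x0+w],None,fx=k,fy=k,interpolation=cv2.INTER_CUBIC))
c(s,215,225,60,80,7,"pics/a1.png")
c(s,255,185,50,50,10,"pics/a2.png")
c(t,200,185,70,45,11,"pics/a3.png")
c(t,300,170,70,55,11,"pics/a4.png")
```

```text
(no output)
```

View pics/a1.png

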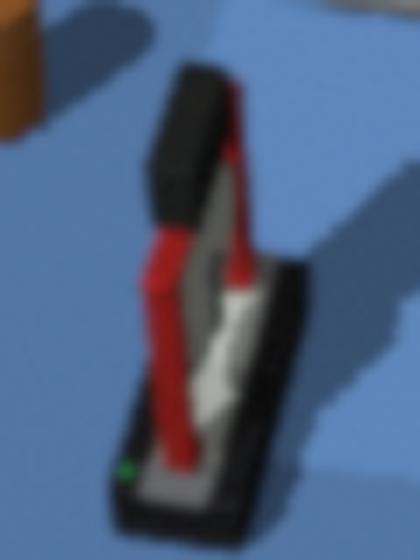

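View pics/a2.png

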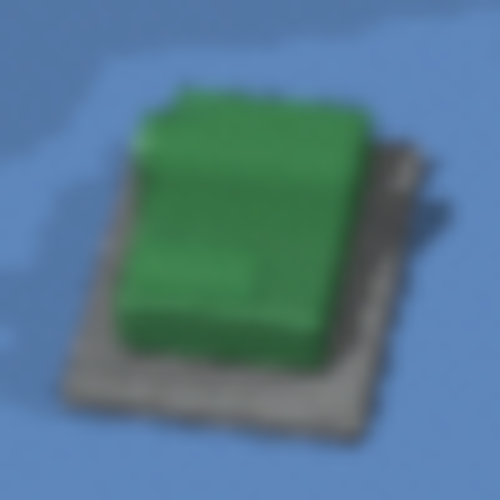

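View pics/a3.png

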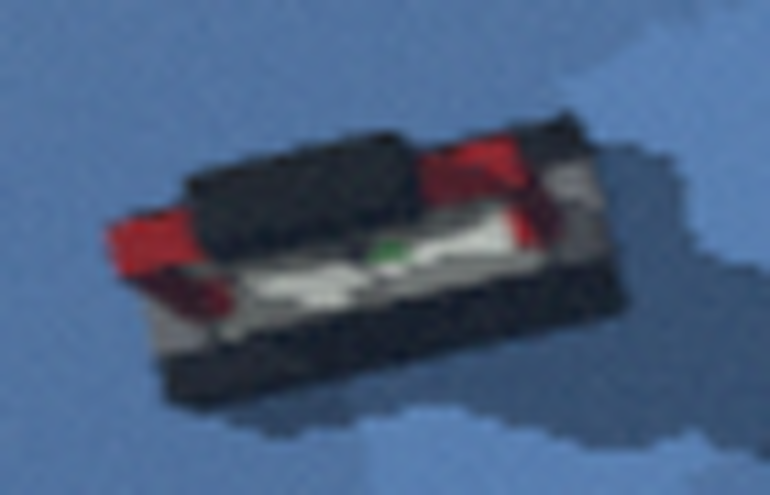

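View pics/a4.png

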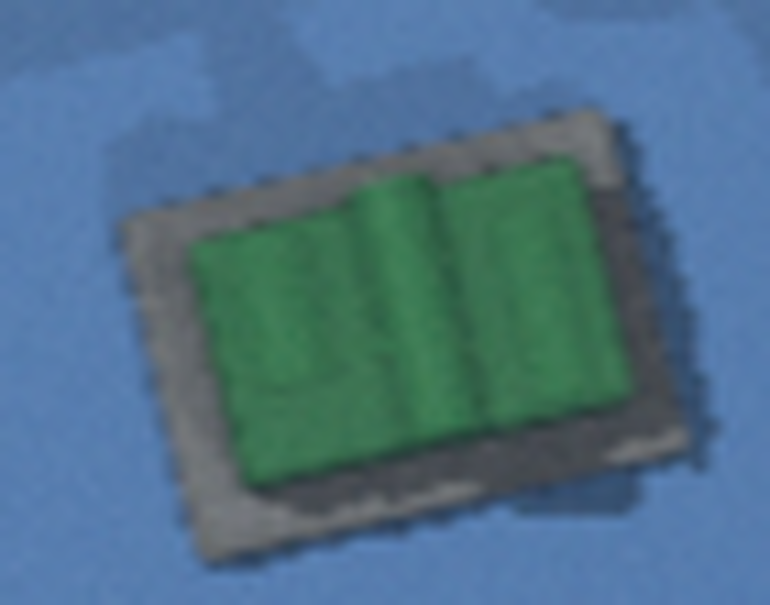

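```bash
cat > h.py <<'E'
import numpy as np,cv2
from scipy.optimize import least_squares
from scipy.spatial.transform import Rotation as Ro
from workcell import manip
CI={n:manip.camera_info(n) for n in("side","top")}
def proj(n,X):
    i=CI[n];c=np.atleast_2d(X)@i["R"].T+i["t"];p=c@i["camera_matrix"].T
    return p[:,:2]/p[:,2:]
def px(u,v,k,ox,oy): return np.array([(u+.5)/k-.5+ox,(v+.5)/k-.5+oy])
def box(p,yaw,hx,hy,z0,z1):
    R=Ro.from_euler('z',yaw).as_matrix()
    P=np.array([[a*hx,b*hy,z] for z in(z0,z1) for a in(-1,1) for b in(-1,1)])
    return P@R.T+[p[0],p[1],0]
EDG=[(0,1),(0,2),(1,3),(2,3),(4,5),(4,6),(5,7),(6,7),(0,4),(1,5),(2,6),(3,7)]
def draw(im,n,P,col,k,ox,oy):
    q=(proj(n,P)-[ox,oy]+.5)*k-.5
    for a,b in EDG: cv2.line(im,tuple(int(x) for x in q[a].round()),tuple(int(x) for x in q[b].round()),col,1,cv2.LINE_AA)
def crop(im,x0,y0,w,h,k): return cv2.resize(im[y0:y0+h,x0:x0+w],None,fx=k,fy=k,interpolation=cv2.INTER_CUBIC)
E
cat > fit1.py <<'E'
from h import *
S=lambda u,v:px(u,v,7,215,225); T=lambda u,v:px(u,v,11,200,185)
# index: z,a,b -> 0:(-,-,0)1:(-,+,0)2:(+,-,0)3:(+,+,0) +4 top
dock=[("top",0,T(622,300)),("top",1,T(182,408)),("top",6,T(572,112)),("side",1,S(240,547)),("side",3,S(115,528)),("side",4,S(312,262))]
bar=[("top",7,T(188,180)),("top",6,T(400,130)),("top",5,T(200,255)),("top",4,T(425,207)),("side",7,S(150,165)),("side",6,S(185,62)),("side",4,S(230,77))]
def res(p,full=False):
    D=box(p[:2],p[2],.027,.064,0,.033); G=box(p[3:5],p[5],.01,.028,p[6]-.036,p[6])
    r=np.array([proj(n,D[i])[0]-q for n,i,q in dock]+[proj(n,G[i])[0]-q for n,i,q in bar])
    return r if full else r.ravel()
s=least_squares(res,[.54,.14,.2,.54,.14,.2,.18],loss='soft_l1')
p=s.x;print(p.round(4));print(res(p,1).round(1).tolist())
pad=[("top",1,None)]
T2=lambda u,v:px(u,v,11,300,170);S2=lambda u,v:px(u,v,10,255,185)
# pad corners (x along crown; y across): 0(-,-)1(-,+)2(+,-)3(+,+)
pd=[("top",4,T2(690,445)),("top",5,T2(207,558)),("top",6,T2(600,112)),("top",7,T2(125,222)),("side",4,S2(428,152)),("side",5,S2(362,432)),("side",7,S2(68,398))]
bl=[("top",4,T2(632,393)),("top",5,T2(248,485)),("top",6,T2(578,160)),("top",7,T2(192,240))]
cr=[("top",-1,T2(445,430)),("top",1,T2(395,180)),("side",-1,S2(360,175))]
def res2(p,full=False):
    c,y=p[:2],p[2]
    D=box(c,y,.05,.07,0,.012);B=box(p[4:6],y,.035,.055,0,.04)
    u=np.array([np.cos(y),np.sin(y)])
    r=[proj(n,D[i])[0]-q for n,i,q in pd]+[proj(n,B[i])[0]-q for n,i,q in bl]
    r=np.array(r);return r if full else r.ravel()
s2=least_squares(res2,[.55,-.1,.2,0,.55,-.1],loss='soft_l1');q=s2.x;print(q.round(4));print(res2(q,1).round(1).tolist())
s=cv2.imread("pics/side0.png");t=cv2.imread("pics/top0.png")
for n,im,o1,o2,nm in(("side",s,(215,225,60,80,7),(255,185,50,50,10),"s"),("top",t,(200,185,70,45,11),(300,170,70,55,11),"t")):
    a=crop(im,*o1);k=o1[4]
    draw(a,n,box(p[:2],p[2],.027,.064,0,.033),(0,255,255),k,*o1[:2]);draw(a,n,box(p[3:5],p[5],.01,.028,p[6]-.036,p[6]),(255,255,0),k,*o1[:2])
    b=crop(im,*o2);k=o2[4]
    draw(b,n,box(q[:2],q[2],.05,.07,0,.012),(0,255,255),k,*o2[:2]);draw(b,n,box(q[4:6],q[2],.035,.055,0,.04),(255,255,0),k,*o2[:2])
    draw(b,n,box(q[4:6],q[2],.035,.0,.06,.07),(255,0,255),k,*o2[:2])
    h=max(a.shape[0],b.shape[0]);a,b=[cv2.copyMakeBorder(z,0,h-z.shape[0],0,0,0) for z in(a,b)]
    o=np.hstack([a,b]);f=min(1,800/o.shape[1]);
    cv2.imwrite(f"pics/f{nm}1.png",cv2.resize(a,None,fx=1,fy=1));cv2.imwrite(f"pics/f{nm}2.png",b)
E
python3 fit1.py
```

```text
[0.5546 0.1607 0.2258 0.5522 0.1596 0.2337 0.18  ]
[[1.0, 0.9], [0.4, 0.1], [1.0, -0.5], [0.2, 2.1], [-1.1, 1.9], [-0.4, -0.3], [-0.3, 0.0], [0.5, -0.1], [0.1, 0.3], [-0.1, 0.0], [-0.7, 1.1], [-0.3, 0.0], [0.8, -1.2]]
[ 0.5818 -0.1501  0.2351 -0.206   0.5825 -0.1501]
[[0.3, 0.6], [-0.6, 0.8], [0.5, -0.7], [-0.8, -0.4], [0.1, -0.4], [0.5, -0.1], [-0.6, -0.4], [0.8, 0.4], [-0.2, 0.3], [0.0, -1.0], [-0.5, 0.0]]
```

```bash
python3 -c "
import cv2,numpy as np
a=cv2.imread('pics/fs1.png');b=cv2.imread('pics/fs2.png');print(a.shape,b.shape)
c=cv2.imread('pics/ft1.png');d=cv2.imread('pics/ft2.png');print(c.shape,d.shape)
cv2.imwrite('pics/g1.png',np.hstack([cv2.resize(a,(420,560)),cv2.resize(b[:500,:500],(380,380)) if 0 else cv2.copyMakeBorder(cv2.resize(b[:500],(375,375)),0,185,0,0,0)]))
cv2.imwrite('pics/g2.png',c);cv2.imwrite('pics/g3.png',d)"
```

```text
(560, 420, 3) (560, 500, 3)
(605, 770, 3) (605, 770, 3)
```

View pics/g1.png

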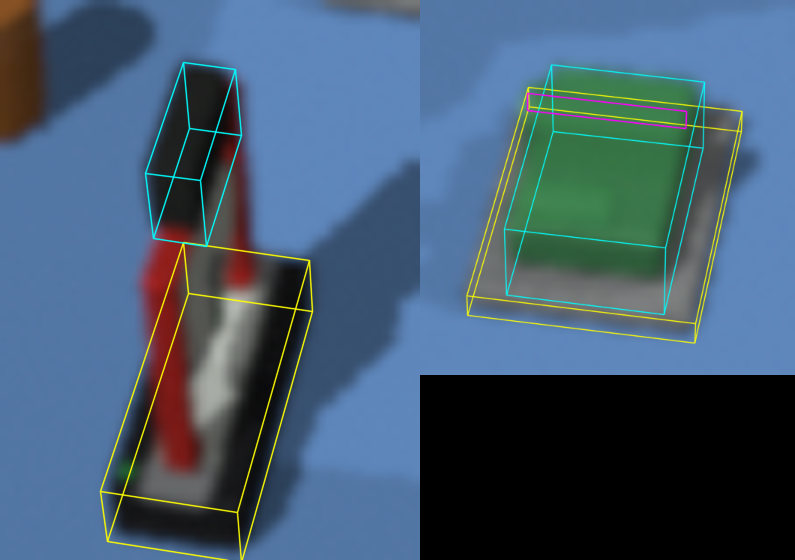

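View pics/g2.png

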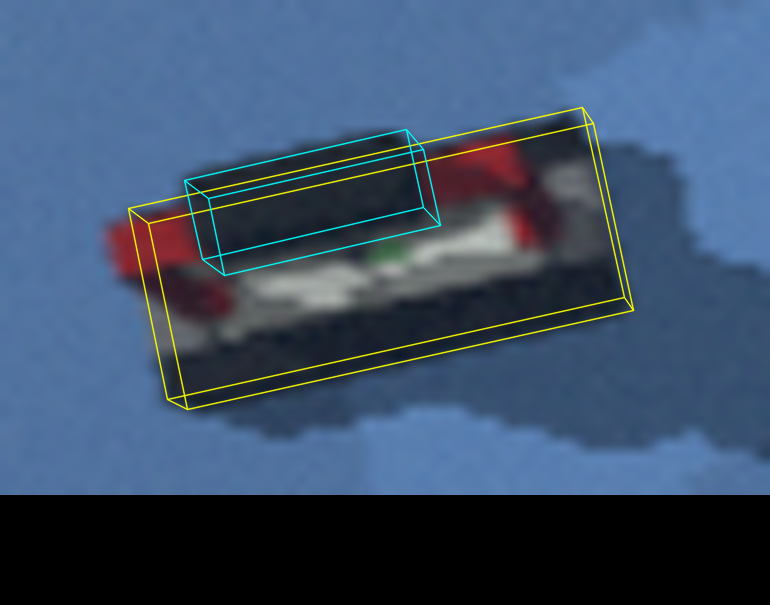

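View pics/g3.png

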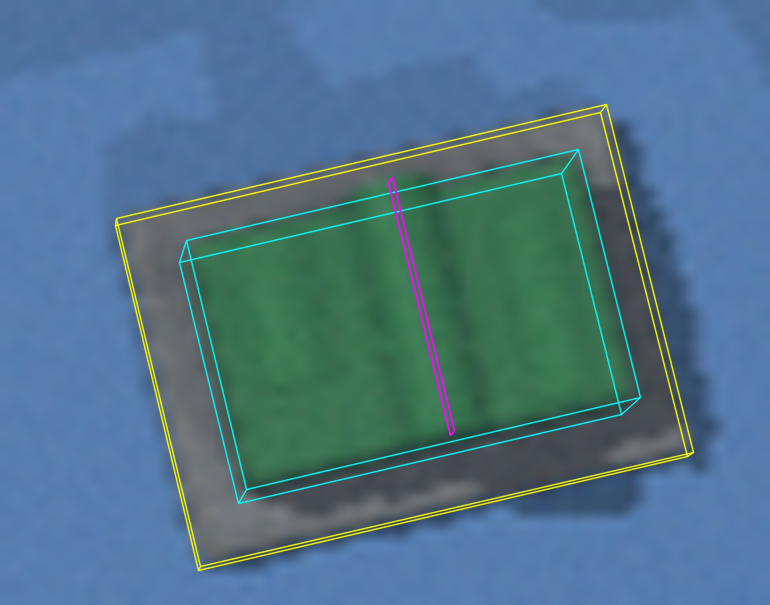

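```bash
cat > fit2.py <<'E'
exec(open('fit1.py').read().split("s=cv2.imread")[0])
def res3(p):
    D=box(p[:2],p[2],.05*p[3],.07*p[3],0,.012);B=box(p[4:6],p[2],.035*p[6],.055*p[6],0,.04)
    return np.array([proj(n,D[i])[0]-q for n,i,q in pd]+[proj(n,B[i])[0]-q for n,i,q in bl]).ravel()
s=least_squares(res3,[.58,-.15,.2,1,.58,-.15,1]);print(s.x.round(4),s.fun.round(1))
def res4(p):
    D=box(p[:2],p[2],.027*p[6],.064*p[6],0,.033);G=box(p[3:5],p[2],.01*p[6],.028*p[6],p[5]-.036,p[5])
    return np.array([proj(n,D[i])[0]-q for n,i,q in dock]+[proj(n,G[i])[0]-q for n,i,q in bar]).ravel()
s=least_squares(res4,[.54,.14,.2,.54,.14,.18,1],loss='soft_l1');print(s.x.round(4),s.fun.round(1))
# independent triangulation of bar far corner & centre
for a in("side","top"): print(a,CI[a]["R"].shape)
P=[CI[n]["camera_matrix"]@np.c_[CI[n]["R"],CI[n]["t"]] for n in("side","top")]
def tri(a,b):
    X=cv2.triangulatePoints(P[0],P[1],a.reshape(2,1),b.reshape(2,1));return (X[:3]/X[3]).ravel().round(4)
print("bar +x+y top",tri(S(150,165),T(188,180)),"bar +x-y",tri(S(185,62),T(400,130)))
print("crown -x end",tri(S2(352,178),T2(447,432)),"crown +x end",tri(S2(185,150-35),T2(397,178)))
t=cv2.imread("pics/top0.png");h=cv2.cvtColor(t,cv2.COLOR_BGR2HSV)
m=cv2.inRange(h,(50,90,40),(80,255,255));m[:, :300]=0;m[:,370:]=0;m[:170]=0;m[225:]=0
M=cv2.moments(m);print(M['m00']/255,M['m10']/M['m00'],M['m01']/M['m00'],cv2.minAreaRect(cv2.findNonZero(m)))
E
python3 fit2.py
```

```text
[0.5546 0.1607 0.2258 0.5522 0.1596 0.2337 0.18  ]
[[1.0, 0.9], [0.4, 0.1], [1.0, -0.5], [0.2, 2.1], [-1.1, 1.9], [-0.4, -0.3], [-0.3, 0.0], [0.5, -0.1], [0.1, 0.3], [-0.1, 0.0], [-0.7, 1.1], [-0.3, 0.0], [0.8, -1.2]]
[ 0.5818 -0.1501  0.2351 -0.206   0.5825 -0.1501]
[[0.3, 0.6], [-0.6, 0.8], [0.5, -0.7], [-0.8, -0.4], [0.1, -0.4], [0.5, -0.1], [-0.6, -0.4], [0.8, 0.4], [-0.2, 0.3], [0.0, -1.0], [-0.5, 0.0]]
[ 0.5816 -0.1501  0.2332  0.9766  0.5823 -0.15    0.9718] [-0.4  0.5 -0.2  0.3  0.1 -0.1 -0.2 -0.1 -0.3 -0.   0.2 -0.5 -0.2 -0.7
  0.1  0.3  0.2 -0.1 -0.4 -0.5  0.   0.3]
[0.5548 0.1596 0.2275 0.5522 0.1596 0.1808 0.9491] [ 0.3  0.6  1.8 -0.5  0.3  0.1  0.1  0.7 -0.1  0.7 -1.   0.2  0.2 -0.
  0.1  0.2  0.5 -0.1 -0.8  0.  -0.4  0.5 -0.2  0.2  0.5 -1. ]
side (3, 3)
top (3, 3)
bar +x+y top [0.5547 0.1876 0.1829] bar +x-y [0.5675 0.1358 0.1816]
crown -x end [ 0.5493 -0.1577  0.0571] crown +x end [ 0.6102 -0.1446  0.0752]
837.0 336.86140979689367 198.5890083632019 ((336.76470947265625, 198.058837890625), (24.25356101989746, 36.380340576171875), 75.96376037597656)
```

step_arm([
  [0, 0, -30, 0, 0, 0],
  [30, 0, -20, 0, 0, -2.5],
  [60, -3, 0, 0, 0, -5.4],
  [60, -3, 0, 0, 0, -5.4],
  [60, -3, 0, 0, 0, -5.4],
  [60, -3, 0, 0, 0, -5.4],
  [60, -3, 0, 0, 0, -5.4],
  [60, -3, 0, 0, 0, -5.4],
  [60, -3, 0, 0, 0, -5.4],
  [60, -3, 0, 0, 0, -5.4],
  [60, -3, 0, 0, 0, -5.4],
  [60, -3, 0, 0, 0, -5.4],
  [60, -3, 0, 0, 0, -5.4],
  [60, -3, 0, 0, 0, -5.4],
], jaw=60, force=60)

```text
clock: 1.85
position: [0.6324, 0.029, 0.2751]
ee_rot: [0.698, 0.716, -0.002, -0.006]
ft_force: [1.1, 0.2, 0.5]
grip_width: 0.705
```

```bash
cat >> h.py <<'E'
def Rg(yaw,roll=0): # gauge rotation
    return Ro.from_euler('z',yaw)*Ro.from_euler('x',roll)
G2T=Ro.from_matrix(np.array([[0,1,0],[1,0,0],[0,0,-1]]).T) # tool axes in gauge frame: x=gy,y=gx,z=-gz
def delta(pos,R):
    o=manip.get_obs();Rc=Ro.from_quat(o["ee_rot"]);
    return (Rc.inv().apply(np.array(pos)-o["position"])*1000).round(1),np.degrees((Rc.inv()*R).as_rotvec()).round(2)
E
python3 - <<'E'
from h import *
R=Rg(.231)*G2T;print(R.as_quat())
print(delta([.553,.160,.25],R));o=manip.get_obs();print(o["joint_pos"].round(2))
E
```

```text
[0.62090616 0.7838849  0.         0.        ]
(array([132.7, -75.9,  26.8]), array([ -0.58,  -0.44, -11.84]))
[ 0.3   0.4  -0.57  1.33  0.2   1.48 -0.23]
```

step_arm([
  [44, -25, 5, -0.5, -0.4, 0],
  [44, -25, 5, 0, 0, 0],
  [44, -25, 5, 0, 0, 0],
  [0, 0, 5, 0, 0, -6],
  [0, 0, 5, 0, 0, -6],
  [0, 0, 0, 0, 0, 0],
])

```text
clock: 2.6
position: [0.5477, 0.1708, 0.248]
ee_rot: [0.613, 0.79, -0.001, -0.003]
ft_force: [0.1, 0.6, -0.2]
grip_width: 0.699
```

Run:
```python
from h import *
R=Rg(.231)*G2T
print(delta([.553,.160,.25],R));print(manip.get_obs()["joint_pos"].round(2))
s=manip.camera("side");t=manip.camera("top")
cv2.imwrite("pics/s1.png",crop(s,205,190,80,110,5));cv2.imwrite("pics/t1.png",crop(t,190,150,90,80,7))
```

```text
(array([-11.7,   2.4,  -2. ]), array([-0.3 , -0.14,  1.21]))
[ 0.19  0.29 -0.69  1.54  0.18  1.38 -0.26]
```

View pics/s1.png

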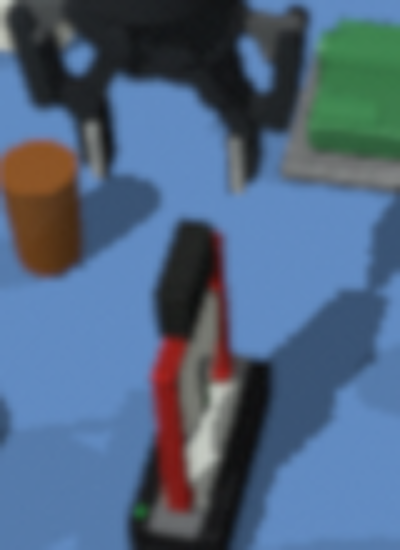

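View pics/t1.png

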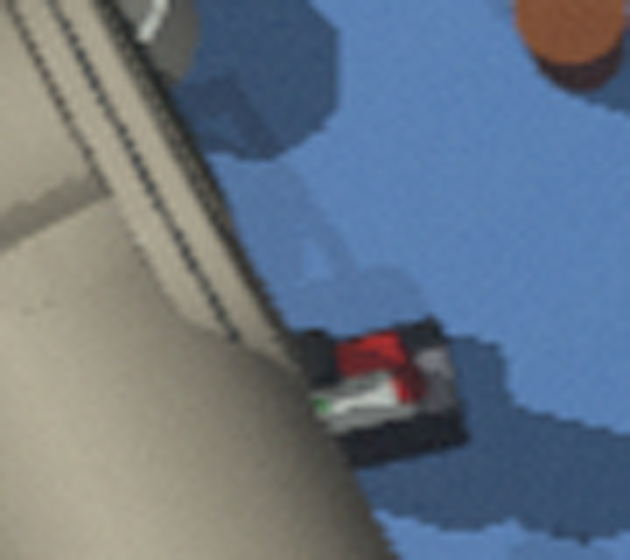

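Run:
```python
from h import *
o=manip.get_obs();p=o["position"];R=Ro.from_quat(o["ee_rot"])
for y in(-.03,0,.03): print((proj("side",p+R.apply([0,y,-.007])).round(1)))
print((proj("side",[.553,.16,.182])-[205,190])*5)
```

```text
[[251.4 225. ]]
[[239.2 223.7]]
[[227.1 222.4]]
[[182.30507066 255.78693844]]
```

step_arm([
  [-12, 2, 0, 0, 0, 1.2],
  [0, 0, 0, 0, 0, 0],
  [0, 0, 30, 0, 0, 0],
  [0, 0, 30, 0, 0, 0],
  [0, 0, 25, 0, 0, 0],
  [0, 0, 10, 0, 0, 0],
  [0, 0, 0, 0, 0, 0],
])

```text
clock: 3.58
position: [0.5551, 0.1566, 0.1525]
ee_rot: [0.626, 0.78, 0.0, -0.001]
ft_force: [0.0, -0.3, 0.5]
grip_width: 0.704
```

Run:
```python
from h import *
R=Rg(.231)*G2T
print(delta([.553,.160,.146],R))
s=manip.camera("side")
cv2.imwrite("pics/s2.png",crop(s,205,190,80,110,5))
```

```text
(array([ 3.8, -1.3,  6.5]), array([-0.1 , -0.13, -0.8 ]))
```

View pics/s2.png

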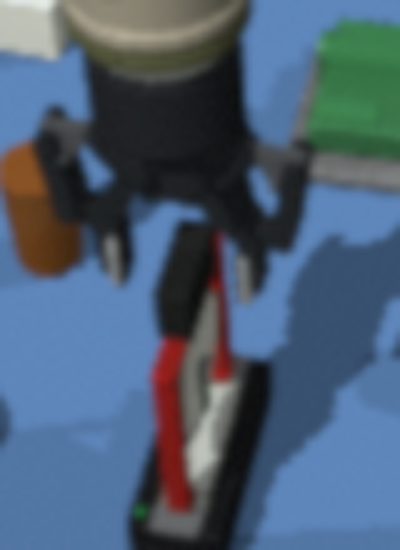

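step_arm([
  [4, -1, 6, 0, 0, -0.8],
  [0, 0, 0, 0, 0, 0],
], jaw=36)

```text
clock: 3.88
position: [0.5542, 0.161, 0.1483]
ee_rot: [0.621, 0.784, 0.001, -0.0]
ft_force: [-0.5, 1.2, -0.7]
grip_width: 0.426
```

Run:
```python
from h import *
R=Rg(.231)*G2T
print(delta([.553,.160,.146],R))
s=manip.camera("side")
cv2.imwrite("pics/s3.png",crop(s,215,210,50,60,9))
```

```text
(array([-0.7, -1.5,  2.3]), array([ 0.09, -0.13,  0.05]))
```

View pics/s3.png

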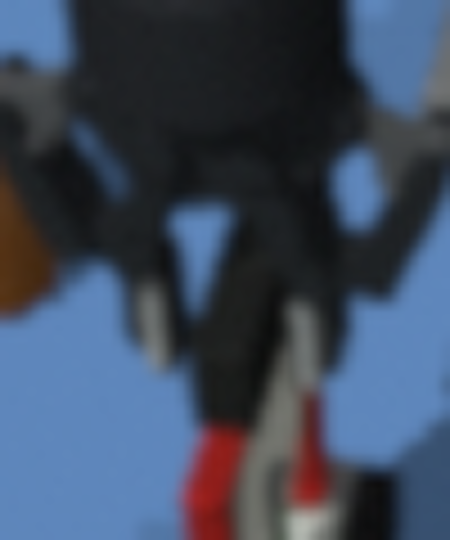

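step_arm([
  [0, 0, 1, 0, 0, 0],
  [0, 0, 0, 0, 0, 0],
  [0, 0, 0, 0, 0, 0],
  [0, 0, 0, 0, 0, 0],
], jaw=5, force=70)

```text
clock: 4.42
position: [0.5548, 0.161, 0.1483]
ee_rot: [0.621, 0.784, 0.002, 0.0]
ft_force: [-0.4, -0.4, 0.6]
grip_width: 0.222
```

step_arm([
  [0, 0, -4, 0, 0, 0],
  [0, 0, -4, 0, 0, 0],
  [0, 0, -5, 0, 0, 0],
  [0, 0, -6, 0, 0, 0],
  [0, 0, -10, 0, 0, 0],
  [0, 0, -12, 0, 0, 0],
  [0, 0, -30, 0, 0, 0],
  [0, 0, -40, 0, 0, 0],
  [0, 0, 0, 0, 0, 0],
])

```text
clock: 5.55
position: [0.5543, 0.1606, 0.2661]
ee_rot: [0.621, 0.784, 0.002, 0.0]
ft_force: [0.6, 0.4, -2.8]
grip_width: 0.227
```

Run:
```python
from h import *
o=manip.get_obs();print(o["position"],Ro.from_quat(o["ee_rot"]).as_matrix().round(3),o["torque"])
s=manip.camera("side")
cv2.imwrite("pics/s4.png",crop(s,190,150,100,130,4))
```

```text
[0.55434048 0.16060145 0.26606811] [[-0.229  0.973  0.003]
 [ 0.973  0.229  0.003]
 [ 0.002  0.003 -1.   ]] [ 0.05101856  0.00696071 -0.00137957]
```

View pics/s4.png

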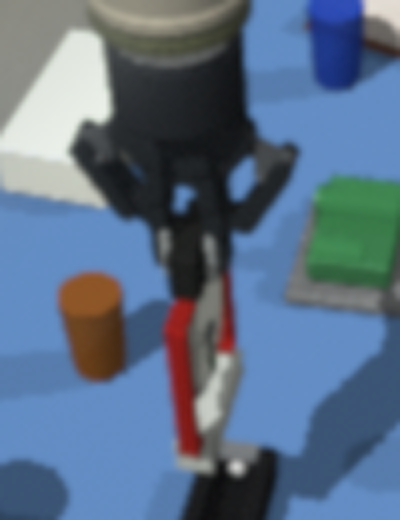

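step_arm([
  [0, 0, -40, 0, 0, 0],
  [44, -12, -35, 0, 0, 0],
  [44, -12, -35, 0, 0, 0],
  [44, -12, -35, 0, 0, 0],
  [44, -12, -35, 0, 0, 0],
  [44, -12, -35, 0, 0, 0],
  [44, -12, 0, 0, 0, 0],
  [0, 0, 0, 0, 0, 10],
  [0, 0, 0, 0, 0, 10],
  [0, 0, 0, 0, 0, 10],
  [0, 0, 0, 0, 0, 10],
  [0, 0, 0, 0, 0, 10],
  [0, 0, 0, 0, 0, 10],
  [0, 0, 0, 0, 0, 0],
  [0, 0, 0, 0, 0, 0],
  [0, 0, 0, 0, 0, 0],
], force=90)

```text
clock: 7.6
position: [0.4186, 0.4055, 0.4688]
ee_rot: [0.934, 0.356, -0.013, 0.002]
ft_force: [-0.6, -0.2, -3.3]
grip_width: 0.224
```

Run:
```python
from h import *
o=manip.get_obs();print(o["position"],Ro.from_quat(o["ee_rot"]).as_matrix().round(3),o["joint_pos"].round(2))
s=manip.camera("side");cv2.imwrite("pics/side5.png",s)
c=proj("side",o["position"]-[0,0,.05])[0];print(c)
x,y=int(c[0]),int(c[1])
cv2.imwrite("pics/s5.png",crop(s,max(0,x-45),max(y-45,0),90,90,6))
```

```text
[0.4185565  0.40551419 0.46884441] [[ 0.746  0.666 -0.023]
 [ 0.666 -0.746 -0.013]
 [-0.026 -0.005 -1.   ]] [-0.38  0.32 -0.67  1.03  0.19  1.87 -1.82]
[236.41316557 265.92209999]
```

View pics/s5.png

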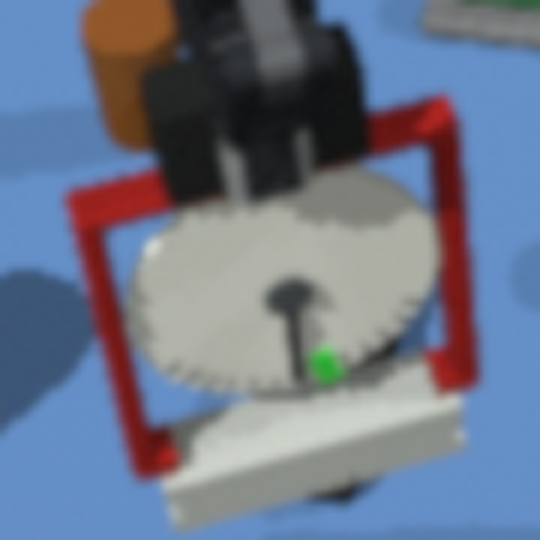

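Run:
```python
from h import *
s=cv2.imread("pics/side5.png")
cv2.imwrite("pics/s5z.png",crop(s,225,250,40,45,13))
h=cv2.cvtColor(s,cv2.COLOR_BGR2HSV);sub=h[270:300,230:260]
m=cv2.inRange(h,(45,80,40),(75,255,255));m[:270]=0;m[300:]=0;m[:,230:]&=255;m[:,:230]=0;m[:,260:]=0
w=np.zeros(s.shape[:2]);b=s.astype(float);w=np.clip(b[...,1]-np.maximum(b[...,0],b[...,2])-8,0,None);k=np.zeros_like(w);k[276:292,236:256]=1;w*=k
ys,xs=np.mgrid[:420,:560];print((w*xs).sum()/w.sum(),(w*ys).sum()/w.sum(),(w>0).sum())
```

```text
244.80786219081273 280.4028268551237 50
```

View pics/s5z.png

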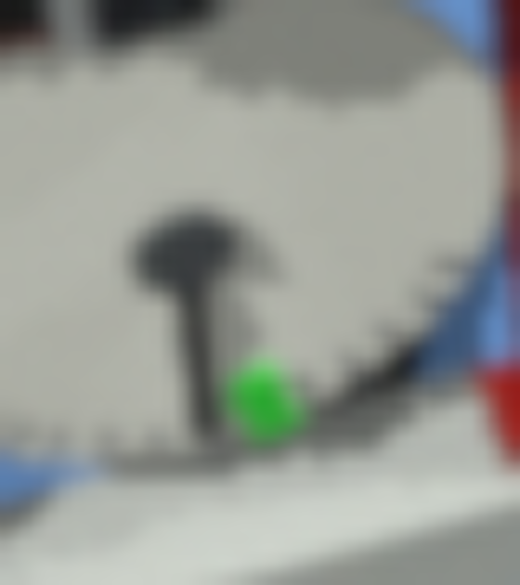

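Run:
```python
from h import *
i=CI["side"];C=-i["R"].T@i["t"]
o=manip.get_obs();R=Ro.from_quat(o["ee_rot"])*G2T.inv()
piv=o["position"]+R.apply([0,0,-(.152-.0187*1)+.084]) # approx
d=R.inv().apply(C-piv);d/=np.linalg.norm(d);print(piv,d, np.degrees(np.arctan2(d[1],-d[0])),np.degrees(np.arcsin(d[2])))
n=-1
def ang(p,x,piv_px=None):
    # intersect ray with plane gx=x
    r=i["R"].T@np.linalg.solve(i["camera_matrix"],[p[0],p[1],1]);r=R.inv().apply(r);c=R.inv().apply(C-piv)
    t=(x-c[0])/r[0];return c+t*r
P=lambda u,v:px(u,v,13,225,250)
for x in(-.004,-.008):
    h=ang(P(190,248),x);tp=ang(P(207,438),x);mk=ang([244.81,280.4],x)
    print(h*1e3,tp*1e3,mk*1e3)
    for q in(tp,mk): print(np.arctan2(q[1]-h[1],-(q[2]-h[2])),np.hypot(*(q-h)[1:]))
```

```text
[0.41746825 0.40484633 0.4196041 ] [-0.64125214  0.08259293  0.76287227] 7.339258987849889 49.71806943382957
[-4.         -2.01573844 -4.26681072] [ -4.          -0.46095887 -43.46695989] [ -4.          -8.66182984 -39.07565658]
0.039641814724213326 0.03923097035377403
-0.18866045605840856 0.03543763932993266
[-8.         -1.47782458  0.57283739] [ -8.           0.0630003  -38.27547694] [ -8.          -8.06426502 -33.92358709]
0.039641814724213506 0.03887885887728394
-0.188660456058409 0.03511957430642534
```

step_arm([
  [0, 0, 0, 0, 0, 7.3],
  [0, 0, 0, 0, 6, 0],
  [0, 0, 0, 0, 6, 0],
  [0, 0, 0, 0, 0, 0],
  [0, 0, 0, 0, 0, 0],
  [0, 0, 0, 0, 0, 0],
  [0, 0, 0, 0, 0, 0],
  [0, 0, 0, 0, 0, 0],
  [0, 0, 0, 0, 0, 0],
  [0, 0, 0, 0, 0, 0],
  [0, 0, 0, 0, 0, 0],
  [0, 0, 0, 0, 0, 0],
])

```text
clock: 9.15
position: [0.42, 0.4059, 0.4666]
ee_rot: [0.951, 0.296, 0.085, -0.028]
ft_force: [-0.7, 0.2, -2.4]
grip_width: 0.218
```

```bash
cat > look.py <<'E'
from h import *
import sys
i=CI["side"];C=-i["R"].T@i["t"]
o=manip.get_obs();R=Ro.from_quat(o["ee_rot"])*G2T.inv();print(o["position"].round(4),o["ft_force"].round(2))
M=R.as_matrix();print(M.round(4).tolist());print("roll(gy z)",np.arcsin(M[2,1]),"gx z",M[2,0],"yaw",np.arctan2(M[1,0],M[0,0]))
piv=o["position"]+R.apply([0,0,-.0493]);d=R.inv().apply(C-piv);d/=np.linalg.norm(d)
az=np.arctan2(*(Ro.from_euler('z',-np.arctan2(M[1,0],M[0,0])).apply(C-piv)*[-1,1,0])[[1,0]]);print("az off deg",np.degrees(az))
s=manip.camera("side");nm=sys.argv[1];cv2.imwrite(f"pics/side{nm}.png",s)
c=proj("side",piv)[0];x,y=int(c[0]),int(c[1]);print(c,"crop",x-22,y-22)
cv2.imwrite(f"pics/z{nm}.png",crop(s,x-22,y-22,44,46,13))
b=s.astype(float);w=np.clip(b[...,1]-np.maximum(b[...,0],b[...,2])-8,0,None);k=np.zeros_like(w);k[y-20:y+40,x-22:x+35]=1;w*=k
ys,xs=np.mgrid[:420,:560];mx,my=(w*xs).sum()/w.sum(),(w*ys).sum()/w.sum();print("mark",mx,my,(w>0).sum(),"crop",(mx-x+22.5)*13,(my-y+22.5)*13)
# plumb direction in image at pivot
v=proj("side",piv-[0,0,.037])[0]-c;print("plumb dir",v)
E
python3 look.py 6
```

```text
[0.42   0.4059 0.4666] [-0.71  0.22 -2.44]
[[0.567, 0.8108, -0.1453], [-0.8237, 0.5574, -0.1036], [-0.003, 0.1784, 0.984]]
roll(gy z) 0.17936631468713374 gx z -0.0030290429811007658 yaw -0.9679802909915697
az off deg 0.4674000477108605
[230.35866272 266.97633662] crop 208 244
mark 233.76628352490422 283.983908045977 45 crop 341.4616858237549 526.2908045977008
plumb dir [ 1.81322601 13.72816844]
```

View pics/z6.png

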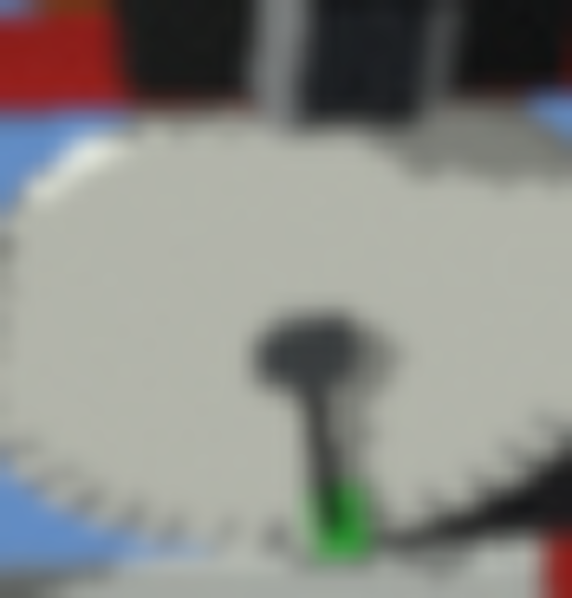

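step_arm([
  [0, 0, 0, 0, 1.5, 0],
  [0, 0, 0, 0, 0, 0],
  [0, 0, 0, 0, 0, 0],
  [0, 0, 0, 0, 0, 0],
  [0, 0, 0, 0, 0, 0],
  [0, 0, 0, 0, 0, 0],
  [0, 0, 0, 0, 0, 0],
  [0, 0, 0, 0, 0, 0],
  [0, 0, 0, 0, 0, 0],
])

```text
clock: 10.32
position: [0.4198, 0.4059, 0.4667]
ee_rot: [0.95, 0.295, 0.098, -0.032]
ft_force: [0.6, -0.6, -2.4]
grip_width: 0.217
```

```bash
python3 look.py 7
python3 - <<'E'
from h import *
s=cv2.imread("pics/side7.png");
cv2.imwrite("pics/z7b.png",cv2.resize(s[264:294,216:246],None,fx=18,fy=18,interpolation=cv2.INTER_NEAREST))
E
```

```text
[0.4198 0.4059 0.4667] [ 0.63 -0.61 -2.44]
[[0.567, 0.8064, -0.1681], [-0.8237, 0.5543, -0.1192], [-0.0029, 0.206, 0.9785]]
roll(gy z) 0.20748654618384899 gx z -0.002927242914425948 yaw -0.9679758821111262
az off deg 0.3093394082869098
[229.59504149 266.97624366] crop 207 244
mark 232.03157894736842 284.0956140350877 44 crop 331.9105263157894 527.74298245614
plumb dir [ 1.84158238 13.73655314]
```

View pics/z7.png

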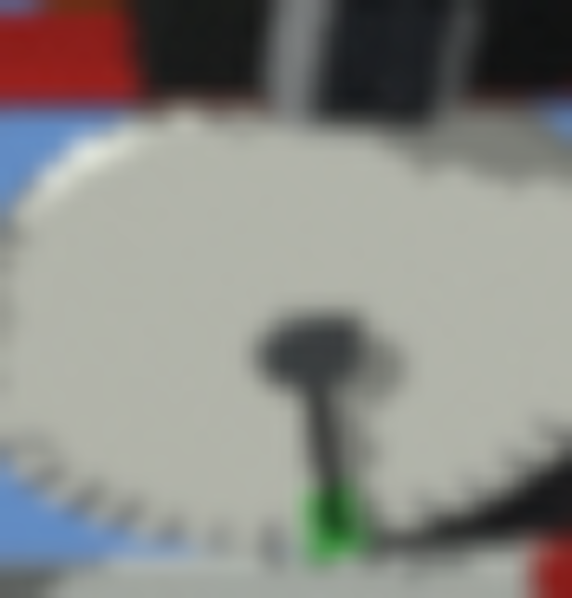

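View pics/z7b.png

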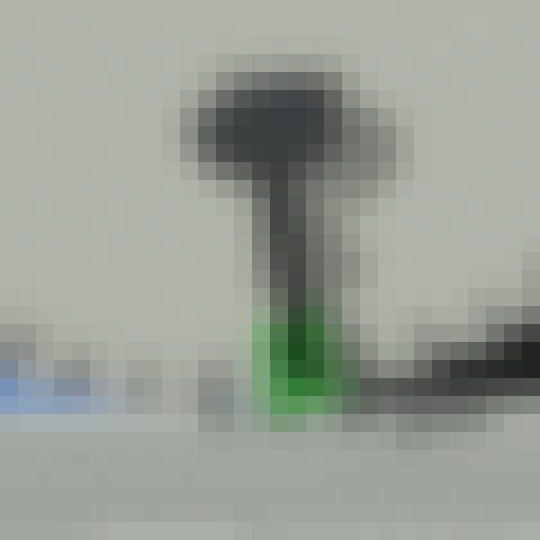

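Run:
```python
from h import *
for f in("6","7"):
    s=cv2.imread(f"pics/side{f}.png").astype(int)
    print(f)
    for r in range(273,289):
        row=s[r,224:242]
        print(r,"L",(row.sum(1)//3).tolist(),"g",(row[:,1]-(row[:,0]+row[:,2])//2).tolist())
```

```text
6
273 L [175, 175, 170, 150, 122, 103, 85, 68, 66, 81, 98, 113, 126, 143, 163, 173, 176, 175] g [7, 7, 6, 6, 4, 4, 3, 2, 2, 3, 3, 5, 5, 6, 6, 7, 6, 7]
274 L [176, 175, 174, 168, 157, 144, 119, 82, 70, 97, 115, 125, 139, 159, 171, 175, 176, 176] g [7, 7, 7, 7, 6, 5, 4, 2, 2, 3, 4, 5, 5, 6, 6, 7, 6, 6]
275 L [175, 175, 176, 175, 173, 167, 147, 101, 69, 99, 119, 130, 152, 169, 174, 176, 176, 176] g [7, 7, 6, 6, 6, 7, 6, 4, 2, 3, 5, 5, 6, 6, 7, 7, 6, 6]
276 L [175, 175, 175, 175, 175, 174, 160, 114, 73, 99, 120, 130, 151, 168, 174, 176, 176, 175] g [7, 7, 6, 7, 7, 6, 7, 5, 2, 4, 5, 5, 6, 6, 7, 7, 6, 7]
277 L [175, 175, 175, 176, 176, 175, 164, 118, 74, 95, 116, 127, 146, 166, 174, 175, 176, 176] g [6, 7, 7, 6, 6, 6, 6, 4, 3, 3, 5, 5, 6, 6, 6, 7, 6, 6]
278 L [175, 176, 176, 176, 176, 175, 165, 124, 76, 80, 108, 129, 153, 170, 175, 176, 175, 175] g [7, 6, 6, 6, 6, 7, 6, 4, 3, 3, 4, 6, 5, 6, 6, 6, 7, 7]
279 L [176, 176, 176, 176, 176, 175, 166, 130, 81, 74, 104, 128, 155, 171, 175, 176, 175, 175] g [6, 6, 7, 6, 6, 7, 7, 5, 3, 3, 6, 6, 6, 7, 6, 7, 6, 7]
280 L [175, 176, 175, 175, 175, 175, 1
[... 3133 characters left out ...]
103, 75, 56] g [5, 6, 6, 5, 4, 15, 40, 56, 53, 49, 39, 20, 7, 5, 5, 4, 3, 2]
285 L [154, 164, 160, 139, 141, 153, 137, 102, 77, 79, 90, 88, 86, 89, 83, 75, 67, 63] g [5, 6, 6, 4, 4, 12, 38, 64, 72, 64, 49, 25, 7, 3, 2, 3, 3, 3]
286 L [158, 164, 158, 137, 137, 149, 137, 114, 108, 117, 113, 103, 101, 107, 101, 98, 100, 101] g [5, 6, 6, 4, 4, 10, 32, 57, 63, 50, 34, 16, 5, 3, 3, 3, 3, 3]
287 L [170, 171, 167, 150, 144, 154, 146, 134, 137, 149, 144, 133, 135, 144, 134, 128, 131, 132] g [7, 7, 6, 6, 5, 9, 18, 26, 24, 17, 12, 7, 5, 5, 5, 5, 5, 6]
288 L [164, 164, 163, 159, 157, 159, 158, 155, 156, 159, 158, 155, 156, 155, 146, 147, 153, 155] g [7, 7, 6, 6, 6, 7, 9, 9, 8, 7, 6, 6, 6, 5, 6, 6, 6, 6]
```

Run:
```python
from h import *
s=cv2.imread("pics/side7.png")
o=manip.get_obs();R=Ro.from_quat(o["ee_rot"])*G2T.inv();F=o["position"]+R.apply([0,0,-.1363])
im=crop(s,185,225,95,95,6)
def bx(hx,hy,z0,z1):
    P=np.array([[a*hx,b*hy,z] for z in(z0,z1) for a in(-1,1) for b in(-1,1)]);return F+R.apply(P)
draw(im,"side",bx(.012,.045,0,.022),(255,0,255),6,185,225)
draw(im,"side",bx(.007,.053,.022,.150),(0,255,255),6,185,225)
draw(im,"side",bx(.010,.028,.134,.170),(255,255,0),6,185,225)
cv2.imwrite("pics/o7.png",im)
```

```text
(no output)
```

View pics/o7.png

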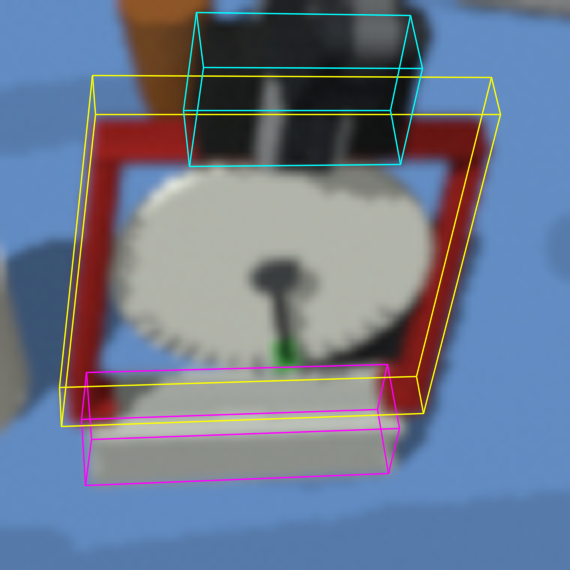

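step_arm([
  [0, 0, 0, 0, -6, 0],
  [0, 0, 0, 0, -6, 0],
  [0, 0, 0, 0, 0, -9.9],
  [0, 0, 0, 0, 0, -9.9],
  [0, 0, 0, 0, 0, -9.9],
  [0, 0, 0, 0, 0, -9.9],
  [0, 0, 0, 0, 0, -9.9],
  [0, 0, 0, 0, 0, -9.9],
  [0, 0, 0, 0, 0, -9.9],
  [-50, 2, 8, 0, 0, 0],
  [-50, 2, 8, 0, 0, 0],
  [-50, 2, 8, 0, 0, 0],
  [-50, 2, 8, 0, 0, 0],
  [-50, 2, 8, 0, 0, 0],
  [-50, 2, 8, 0, 0, 0],
  [-50, 2, 8, 0, 0, 0],
  [-50, 2, 8, 0, 0, 0],
  [-50, 2, 8, 0, 0, 0],
  [-50, 2, 8, 0, 0, 0],
])

```text
clock: 12.75
position: [0.584, -0.0793, 0.3833]
ee_rot: [0.599, 0.801, -0.0, -0.001]
ft_force: [1.1, -0.2, -2.9]
grip_width: 0.219
```

Run:
```python
from h import *
print(delta([.582,-.150,.26],Rg(.235)*G2T));print(manip.get_obs()["joint_pos"].round(2))
```

```text
(array([-67.4, -21.8, 123.2]), array([-0.09, -0.1 ,  3.  ]))
[ 0.49  0.27 -0.56  1.26  0.14  1.65  0.25]
```

step_arm([
  [-33, -11, 20, 0, 0, 1.5],
  [-34, -10, 30, 0, 0, 1.5],
  [0, 0, 40, 0, 0, 0],
  [0, 0, 30, 0, 0, 0],
  [0, 0, 0, 0, 0, 0],
  [0, 0, 0, 0, 0, 0],
])

```text
clock: 13.5
position: [0.5824, -0.1585, 0.2594]
ee_rot: [0.623, 0.782, -0.0, -0.0]
ft_force: [-0.2, 0.3, -3.0]
grip_width: 0.219
```

```bash
cat > place.py <<'E'
from h import *
import sys
nm=sys.argv[1]
print(delta([.582,-.150,.235],Rg(.235)*G2T));o=manip.get_obs();print(o["position"],o["ft_force"],o["torque"])
R=Ro.from_quat(o["ee_rot"])*G2T.inv();F=o["position"]+R.apply([0,0,-.1363]);M=R.as_matrix()
print("roll",np.arcsin(M[2,1]),"gxz",M[2,0],"foot",F)
def bx(hx,hy,z0,z1):
    P=np.array([[a*hx,b*hy,z] for z in(z0,z1) for a in(-1,1) for b in(-1,1)]);return F+R.apply(P)
for n,(x,y,w,h,k) in (("side",(235,140,80,100,6)),("top",(290,150,90,75,8))):
    s=manip.camera(n);cv2.imwrite(f"pics/{n}{nm}.png",s);im=crop(s,x,y,w,h,k);cv2.imwrite(f"pics/p{n}{nm}.png",im)
    draw(im,n,bx(.012,.045,0,.022),(255,0,255),k,x,y)
    draw(im,n,box([.582,-.15],.235,.035,.055,.04,.04),(0,255,255),k,x,y)
    draw(im,n,box([.582,-.15],.235,.035,.0,.07,.07),(0,255,255),k,x,y)
    cv2.imwrite(f"pics/q{n}{nm}.png",im)
E
python3 place.py 8
```

```text
(array([ 8.4,  1.5, 24.4]), array([-0.05, -0.03, -0.61]))
[ 0.58244607 -0.15851447  0.25937286] [-0.17548118  0.26020186 -2.98189111] [ 0.06775211 -0.0214974   0.01190511]
roll 0.0005273147507316396 gxz -0.0008121016651128219 foot [ 0.58232216 -0.15846903  0.12307292]
```

View pics/qside8.png

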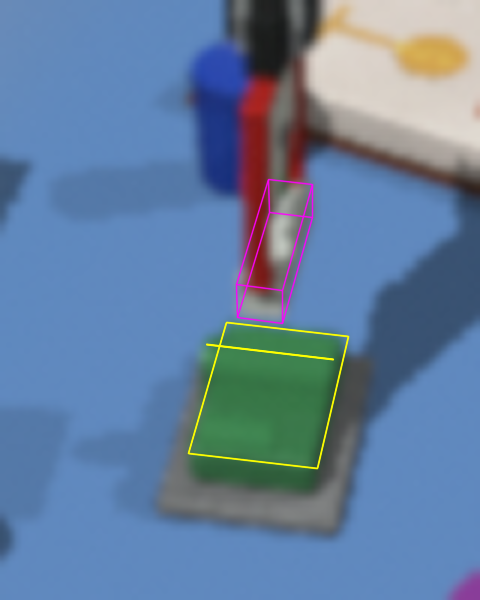

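View pics/ptop8.png

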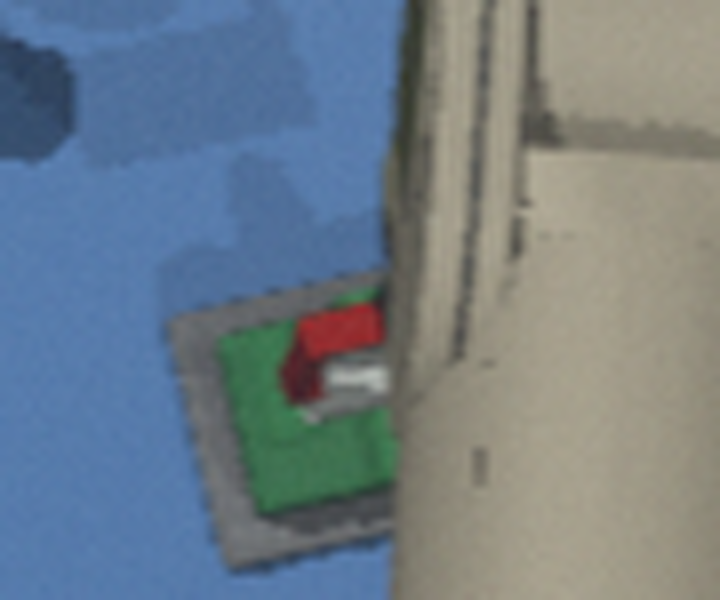

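Run:
```python
from h import *
i=CI["side"];C=-i["R"].T@i["t"]
for dy in(0,):
  ax=np.array([np.cos(.235),np.sin(.235),0])
  for e in(-.035,.035):
    c=np.array([.582,-.15,.058])+e*ax
    v=c-C;v-=v.dot(ax)*ax;v/=np.linalg.norm(v);u=np.cross(ax,v);u*=np.sign(u[2])
    print((proj("side",c+.012*u)-[255,185]+.5)*10, (proj("side",c+[0,0,.012])-[255,185]+.5)*10)
s=cv2.imread("pics/side0.png")
im=crop(s,262,188,32,35,16);cv2.imwrite("pics/blk.png",im)
```

```text
[[360.31774563 139.94665262]] [[356.65619794 148.79009873]]
[[149.36788091 116.08606725]] [[144.51637123 124.73567463]]
```

View pics/blk.png

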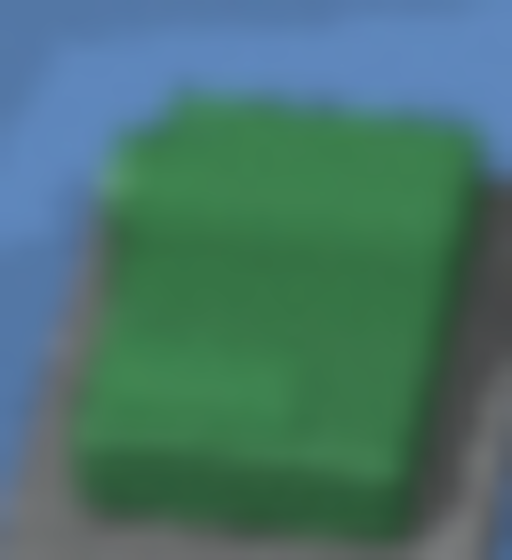

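step_arm([
  [8, 1.5, 10, 0, 0, -0.6],
  [0, 0, 15, 0, 0, 0],
  [0, 0, 13, 0, 0, 0],
  [0, 0, 4, 0, 0, 0],
  [0, 0, 0, 0, 0, 0],
  [0, 0, 0, 0, 0, 0],
])

```text
clock: 14.35
position: [0.5828, -0.1493, 0.2158]
ee_rot: [0.619, 0.786, 0.0, 0.001]
ft_force: [-0.6, -0.1, -2.3]
grip_width: 0.22
```

```bash
python3 place.py 9
```

```text
(array([ -0.5,  -0.9, -19.2]), array([0.06, 0.03, 0.09]))
[ 0.58275638 -0.14933848  0.21581709] [-0.62219073 -0.12661312 -2.33999877] [-0.04388749  0.00021428 -0.05069945]
roll -0.000561636190637411 gxz 0.001058843541488809 foot [ 0.58291462 -0.14937909  0.07951719]
```

View pics/qside9.png

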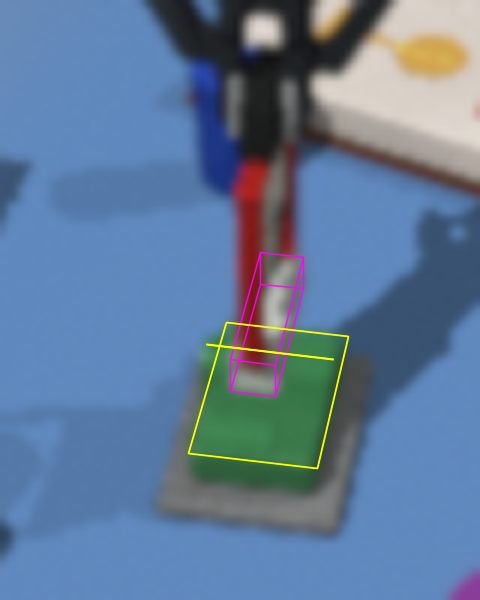

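View pics/ptop9.png

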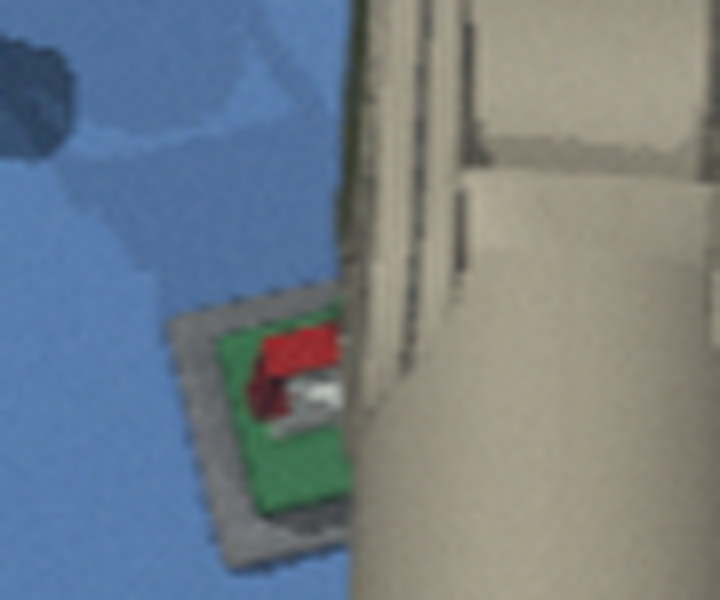

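step_arm([
  [0, 0, 6, 0, 0, 0],
  [0, 0, 1, 0, 0, 0],
  [0, 0, 0, 0, 0, 0],
  [0, 0, 0, 0, 0, 0],
])

```text
clock: 14.95
position: [0.583, -0.1494, 0.2088]
ee_rot: [0.619, 0.786, 0.0, 0.001]
ft_force: [-0.1, -0.6, -3.4]
grip_width: 0.219
```

step_arm([
  [0, 0, 2, 0, 0, 0],
  [0, 0, 0, 0, 0, 0],
  [0, 0, 0, 0, 0, 0],
])

```text
clock: 15.32
position: [0.5831, -0.1495, 0.2068]
ee_rot: [0.619, 0.786, 0.0, 0.001]
ft_force: [-0.3, 1.1, -3.3]
grip_width: 0.22
```

step_arm([
  [0, 0, 2, 0, 0, 0],
  [0, 0, 0, 0, 0, 0],
  [0, 0, 0, 0, 0, 0],
])

```text
clock: 15.7
position: [0.5832, -0.1494, 0.2053]
ee_rot: [0.619, 0.786, 0.001, 0.001]
ft_force: [0.1, 0.2, -0.7]
grip_width: 0.218
```

step_arm([
  [-4.6, 0, 0.1, 0, 1.95, 0],
  [-4.6, 0, 0.1, 0, 1.95, 0],
  [-4.6, 0, 0.1, 0, 1.95, 0],
  [-4.6, 0, 0.1, 0, 1.95, 0],
  [-4.6, 0, 0, 0, 1.95, 0],
  [-4.6, 0, 0, 0, 1.95, 0],
  [0, 0, 0, 0, 0, 0],
  [0, 0, 0, 0, 0, 0],
])

```text
clock: 16.7
position: [0.5903, -0.1798, 0.2019]
ee_rot: [0.616, 0.78, 0.068, -0.084]
ft_force: [-0.6, 0.8, -0.2]
grip_width: 0.225
```

```bash
python3 place.py 10
```

```text
(array([ 37.3,  -1.1, -25.6]), array([  0.18, -12.47,  -0.03]))
[ 0.59030892 -0.1798121   0.20192332] [-0.57667071  0.75082472 -0.20009219] [-0.32614479  0.02314552  0.04248608]
roll 0.21755685641965058 gxz 0.0030189485788247143 foot [ 0.58387373 -0.15110196  0.06883686]
```

View pics/pside10.png

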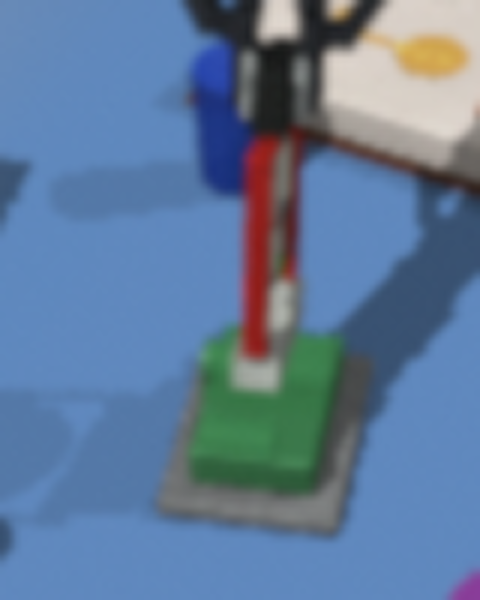

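View pics/ptop10.png

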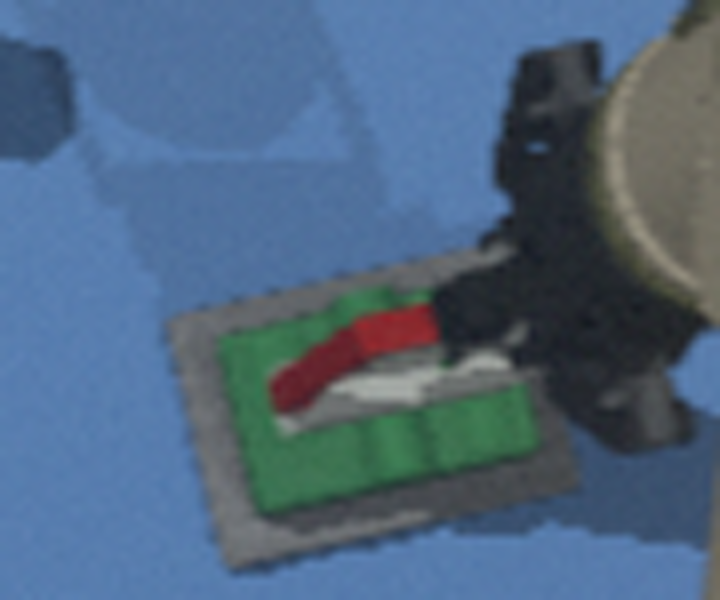

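step_arm([
  [1.9, 0, 0, 0, -0.8, 0],
  [0, 0, 0, 0, 0, 0],
  [0, 0, 0, 0, 0, 0],
])

```text
clock: 17.18
position: [0.5899, -0.1768, 0.203]
ee_rot: [0.616, 0.782, 0.064, -0.078]
ft_force: [-0.9, -1.5, -0.5]
grip_width: 0.22
```

```bash
python3 place.py 11
python3 - <<'E'
from h import *
a=cv2.imread("pics/top11.png");cv2.imwrite("pics/t11z.png",crop(a,318,180,50,35,16))
E
```

```text
(array([ 33.7,  -1.3, -25.8]), array([  0.2 , -11.52,   0.08]))
[ 0.58991398 -0.17678922  0.20303701] [-0.88122794 -1.4714489  -0.47227782] [-0.61675412  0.06532325  0.09789145]
roll 0.20102791819147522 gxz 0.003638182259968127 foot [ 0.58402223 -0.15021405  0.06948276]
```

View pics/qtop11.png

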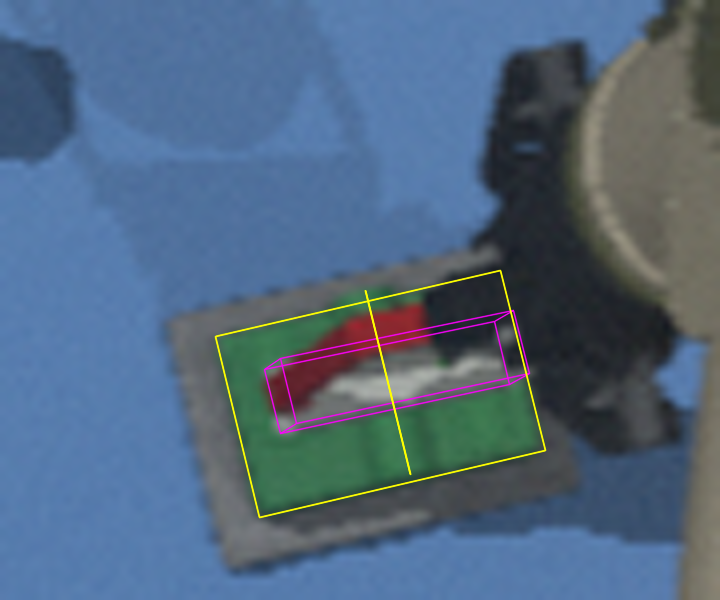

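View pics/t11z.png

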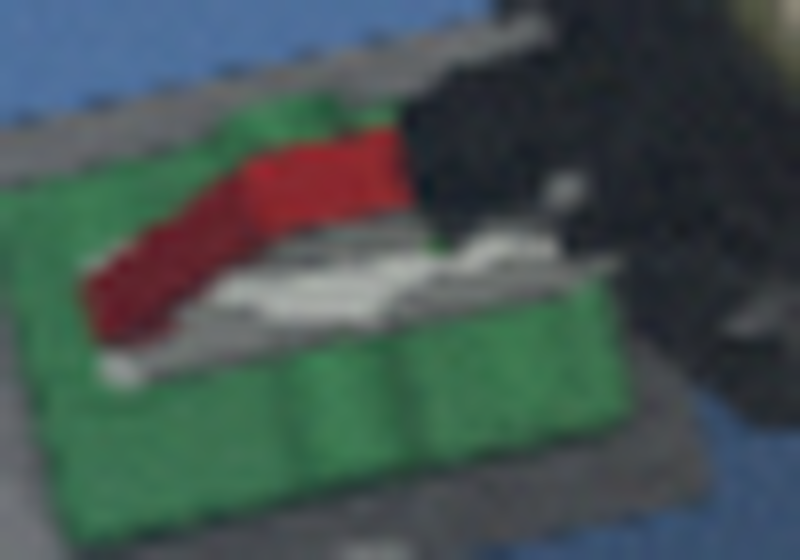

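View pics/qside11.png

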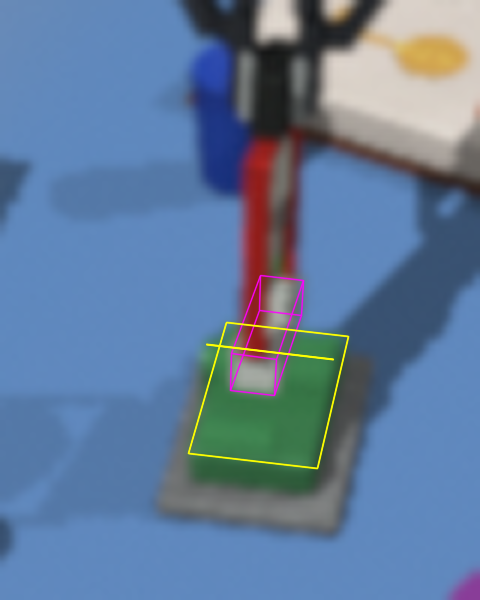

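Run:
```python
from h import *
o=manip.get_obs();R=Ro.from_quat(o["ee_rot"])*G2T.inv()
for n,(x,y,w,h,k) in (("side",(262,150,30,62,9)),("top",(318,175,50,35,16))):
    im=crop(cv2.imread(f"pics/{n}11.png"),x,y,w,h,k)
    F=o["position"]+R.apply([0,0,-.1363])
    def bx(hx,hy,z0,z1):
        P=np.array([[a*hx,b*hy,z] for z in(z0,z1) for a in(-1,1) for b in(-1,1)]);return F+R.apply(P)
    draw(im,n,bx(.012,.045,0,.022),(255,0,255),k,x,y)
    draw(im,n,bx(.007,.053,.022,.138),(0,255,255),k,x,y)
    draw(im,n,bx(.010,.028,.134,.170),(255,255,0),k,x,y)
    cv2.imwrite(f"pics/r{n}11.png",im)
```

```text
(no output)
```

View pics/rtop11.png

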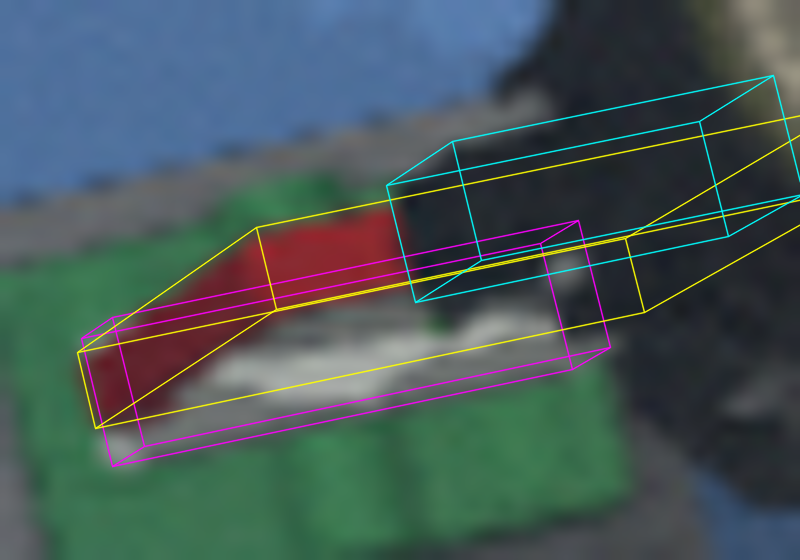

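View pics/rside11.png

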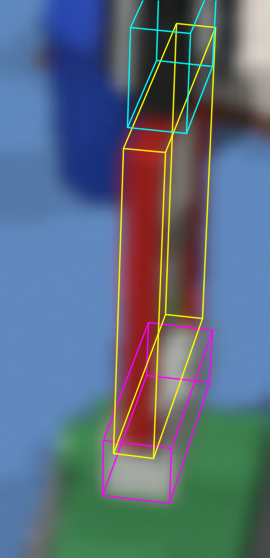

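step_arm([
  [-1.0, 0, 0, 0, 0.2, 0],
  [0, 0, 0, 0, 0, 0],
  [0, 0, 0, 0, 0, 0],
  [0, 0, 0, 0, 0, 0],
])

```text
clock: 17.77
position: [0.5901, -0.1777, 0.2026]
ee_rot: [0.616, 0.781, 0.065, -0.08]
ft_force: [-0.3, -0.2, 1.5]
grip_width: 0.222
```

```bash
python3 place.py 12
```

```text
(array([ 34.8,  -1.3, -25.8]), array([  0.19, -11.8 ,   0.07]))
[ 0.59012589 -0.17769794  0.20262152] [-0.28500744 -0.16601392  1.50149013] [-0.35560352  0.02879751  0.00614602]
roll 0.20588782406226175 gxz 0.0034269668754807643 foot [ 0.58406092 -0.15049731  0.06920102]
```

step_arm([
  [0, 0, 0, 0, -0.1, 0],
  [0, 0, 0, 0, 0, 0],
  [0, 0, 0, 0, 0, 0],
  [0, 0, 0, 0, 0, 0],
  [0, 0, 0, 0, 0, 0],
  [0, 0, 0, 0, 0, 0],
  [0, 0, 0, 0, 0, 0],
  [0, 0, 0, 0, 0, 0],
  [0, 0, 0, 0, 0, 0],
  [0, 0, 0, 0, 0, 0],
  [0, 0, 0, 0, 0, 0],
  [0, 0, 0, 0, 0, 0],
])

```text
clock: 19.38
position: [0.5901, -0.1775, 0.2027]
ee_rot: [0.616, 0.781, 0.064, -0.079]
ft_force: [-0.9, 0.3, -1.1]
grip_width: 0.22
```

```bash
python3 place.py 13
python3 - <<'E'
from h import *
cv2.imwrite("pics/s13z.png",crop(cv2.imread("pics/side13.png"),265,160,30,50,12))
E
```

```text
(array([ 34.6,  -1.3, -25.9]), array([  0.19, -11.7 ,   0.08]))
[ 0.59008045 -0.1774561   0.20265466] [-0.86437682  0.26879367 -1.07655916] [-0.32816156  0.09706996 -0.02783641]
roll 0.20425002443785026 gxz 0.0033672721083436857 foot [ 0.58405189 -0.15047139  0.06918866]
```

View pics/s13z.png

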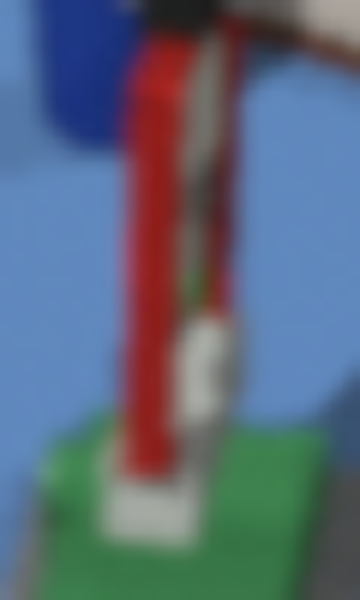

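View pics/side13.png

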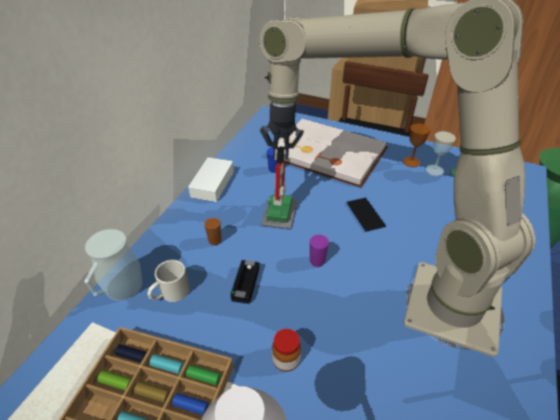

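Run:
```python
from h import *
# stored poses
poses={"9":([.58275638,-.14933848,.21581709],None)}
o=manip.get_obs()
Q9=Rg(.235,-.0006);T9=np.array([.58275638,-.14933848,.21581709])
Q13=Ro.from_quat(o["ee_rot"])*G2T.inv();T13=o["position"]
for nm,Q,T,win in(("9",Q9,T9,(312,180,30,35,16)),("13",Q13,T13,(312,180,40,35,16))):
    x,y,w,h,k=win;im=crop(cv2.imread(f"pics/top{nm}.png"),x,y,w,h,k);cv2.imwrite(f"pics/u{nm}r.png",im)
    for dl,col in((0,(0,255,255)),(-.04,(255,255,255))):
        D=Ro.from_euler('x',dl);g=np.array([0,0,-.0187+.002])
        P=np.array([[a*.007,.052,z] for z in(.022,.146) for a in(-1,1)]+[[a*.012,.045,0.] for a in(-1,1)])+[0,0,-.1363]
        P=T+Q.apply(D.apply(P-[0,0,.0187])+[0,0,.0187])
        q=(proj("top",P)-[x,y]+.5)*k-.5
        for a,b in((0,1),(2,3),(0,2),(1,3),(4,5)): cv2.line(im,tuple(map(int,q[a])),tuple(map(int,q[b])),col,1,cv2.LINE_AA)
    cv2.imwrite(f"pics/u{nm}.png",im)
a=cv2.imread("pics/u9.png");b=cv2.imread("pics/u13.png")
o=np.hstack([a,b]);cv2.imwrite("pics/u.png",cv2.resize(o,None,fx=.71,fy=.71,interpolation=cv2.INTER_AREA))
```

```text
(no output)
```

View pics/u.png

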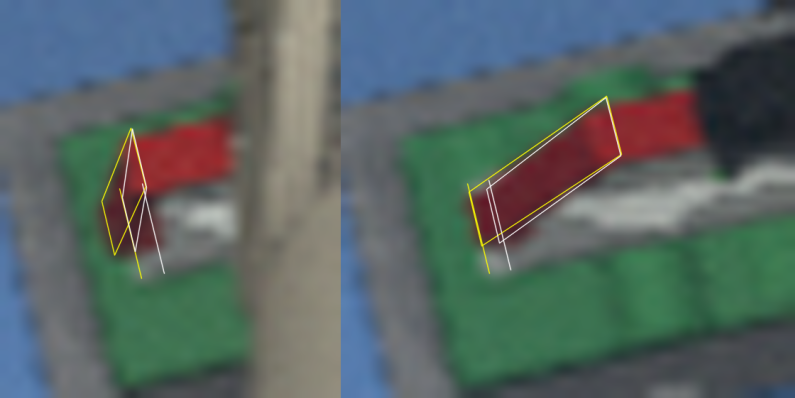

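Run:
```python
from workcell import manip
print(manip.hand_in(), manip.get_obs()["clock"])
```

```text
the job is handed in; nothing more can be done
the job is handed in; nothing more can be done
```

I pulled the gauge straight up out of its dock and stood it upright on the block's crown. I then rocked it to line the pointer up with the green mark, and handed the job in at about 19.5 s with the gauge still gripped. I could not see the pointer on the mark in that final pose, so that part is inferred.

- **Finding the roll:** On the way I showed the dial to the side camera. The pointer lay on the mark's middle at a tool roll of about 0.203 rad, give or take 0.006.
- **Final roll:** The tool read 0.204 rad, and the dial plane was within 0.004 rad of upright.
- **Foot position:** The estimated foot centre was at (0.584, -0.150) m, against a measured crown of (0.582, -0.150) m, so about 2 mm off. The top view put the crown's y nearer -0.149 m.
- **Push on the glass:** Roughly 2 N, from about 1 mm of give in the block. The force readings vary by around 1 N, and one read about 4 N. The sideways moment stayed near 0.33 N m, probably friction under the foot.
- **Surroundings:** The last side picture shows the tumblers, mug, phone and jar where they started.

**What I could not confirm:** in the final pose the side camera sees the dial almost edge-on. That the pointer is on the mark rests on the roll I found earlier and on the gauge not turning in the grip. In the overhead picture the foot end lies within about 1 mm of where the tool pose puts it, about 0.01 rad. The frame's top corner disagreed with my model by a few millimetres; I put that down to my assumed frame height and not to slip.

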